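# Reset the key cutter's interlock with the two-button chord

## Task

Reset the key cutter's interlock on the grey reset unit: with the fingertips, push the sliding aluminium shutter fully away from over the two buttons, then press both buttons all the way down together, one finger on each, so that the two little metal flags stand up, and hold them there for three seconds. Then let go so that both buttons spring back, leave the shutter open, and do not grasp, lift or disturb the loose things lying around.

Things in the scene. Friction and masses are not known exactly. Their poses are not given: they have to be found in the camera images.
- reset_unit: grey steel box screwed to the bench, 140 mm deep (its x, from 60 mm before to 80 mm behind the origin), 124 mm wide (its y), flat top 45 mm above the bench. Origin on the bench straight below the midpoint between the two buttons; x points away from the robot side (may be turned up to 0.45 rad), y along the line of the buttons to the left, z up. Cannot be moved by hand. A black cable gland stands 18 mm out of its far side.
- lip (a point): centre of the near face of the shutter's upright push lip: an aluminium strip 90 mm wide (unit's y), 4 mm thick and about 19 mm high, its lower edge 66 mm and its top 86 mm above the bench; the point is 77.5 mm up. Push it along the unit's +x. It moves with the shutter.
- shutter (a joint): how far the shutter has slid along the unit's +x, m: 0 covers the buttons, 0.055 fully open at its end stop; starts between 0 and 0.015. The shutter is a bridge plate 44 mm deep and 119 mm wide, top 67 mm above the bench, over the buttons; at joint value s it covers x from s-22 mm to s+22 mm in the unit's frame. Slides with about 1.5 N of friction and stays where it is left.
- button_left_top (a point): centre of the top of the left button, a round black cap 25 mm across, at x 0, y +28 mm in the unit's frame; top 59 mm above the bench when up. Stands 14 mm above the box top when up, 7 mm when down; in a steel collar 37 mm across and 4 mm high.
- button_right_top (a point): centre of the top of the right button, same cap, at x 0, y -28 mm in the unit's frame (56 mm between the centres).
- button_left (a joint): how far the left button is pressed, m: 0 up, 0.007 fully down (end stop). Spring: about 1 N to start, 4 N fully down; springs back by itself.
- button_right (a joint): how far the right button is pressed, same meaning and spring.
- flag_left_tip (a point): free tip of the left flag, a thin steel tongue 12 mm wide and 26 mm long, hinged on top of the unit 30 mm on the near side of the left button; when flat it points to the near side, tip 48 mm above the bench. It is geared to that button: upright, tip about 73 mm above the bench, when the button is fully down, flat when it is up. Shows the button state; not to be touched.
- flag_right_tip (a point): free tip of the right flag, a thin steel tongue 12 mm wide and 26 mm long, hinged on top of the unit 30 mm on the near side of the right button; when flat it points to the near side, tip 48 mm above the bench. It is geared to that button: upright, tip about 73 mm above the bench, when the button is fully down, flat when it is up. Shows the button state; not to be touched.
- padlock: loose brass padlock lying flat, 63 x 42 x 19 mm, left of the unit; origin under its centre. A bystander.
- lock_cylinder: loose brass lock cylinder, 32 x 68 x 17 mm, right of the unit; origin under its centre. A bystander.

How it is judged:
By the outcome, as a careful person would: the job done as asked, in the order asked, and still so for the second after the job is handed in, with the robot touching nothing.
It also fails if it takes over 45 s, if anything falls off the work surface, if the arm or the gripper's body presses on something with over 40 N, if the wrist force passes 120 N, or if a joint passes its speed limit or range.

## Robot

A 6-joint arm with a two-finger parallel gripper is mounted at the origin on a cart in front of the work surface, level with it; the furniture and walls round the work are solid. World frame = base frame: x ahead of the robot, y to its left, z up, the work surface at z = 0. Lengths are in m, angles in rad, forces in N, time in s.
With the tool pointing down it reaches from about 0.275 to 0.875 m from the base axis. Payload 12.5 kg.
Tool frame: the origin (TCP) lies between the finger pads; the fingertips stand 11 mm ahead of it and the grasp point (between the pads) lies 8 mm behind it; z points along the fingers, y is the line along which they close (so a half turn about z gives the same grasp; the last joint's range is limited). The gripper opens to 85 mm and grips with 20 to 120 N. Pads are 22 mm wide; open, the fingers measure 114 mm over their backs; the gripper's body (76 mm by 85 mm) begins 54 mm behind the grasp point. The pads swing forward as they close: fully open they stand 13 mm farther back than shut.
Start: joints at [-1.346, 0.351, 1.652, -0, 1.139, -0.085], TCP at [0.168, -0.524, 0.242] pointing down, gripper open.
Joint ranges: [-2.75, 2.75], [-0.79, 2.1], [0.01, 2.65], [-1.57, 4.71], [0.07, 3.14], [-2.87, 2.87]. Speed limits (rad/s): [2.22, 2.22, 2.79, 3.14, 3.14, 3.14].

## Interface

Orientations are given as a unit quaternion [w, x, y, z].
In Python, from cell import manip gives the robot as it stands. Calls block until the motion is done:
- manip.move_ptp(position, orientation): joint-space move of the TCP to a pose.
- manip.line_to(position, rot=None, vel=0.15): straight line of the TCP; rot=None keeps the orientation; vel is the mean speed in m/s.
- manip.move_joints(angles): joint-space move.
- manip.open_gripper() and manip.close(): open the fingers fully, or close them until they stop; the grip force is fixed at half the most.
- manip.hold(seconds).
- manip.solve_ik(position, orientation): joint angles nearest the present ones, or None.
- manip.snapshot(name): name is "side" or "top"; returns a dict with "image" (384x512x3 uint8, red, green, blue), "fx", "fy", "cx", "cy" (pixels), "R" (3x3) and "t" (3): a world point X has camera coordinates R X + t. Camera axes: x right, y down, z forward; pixel columns grow to the right and rows downward; lengths in m; the calibration is good to about 2 mm. A picture is of the moment at which its call begins. There is no depth.
A pose or a line that the arm cannot do raises manip.Unreachable and nothing moves.
- manip.hand_in(): hands the job in; it is judged then, once.
Trained networks look in a picture, given as the dict that the camera call returned (one of the last four; its "shot" number tells which), for a name from the list of things; names that differ only in an ending like _2 or _b are one class to them, and where a whole thing is asked for, a point or a joint stands for the part that bears it (a point fixed in the world has none). Each returns a list of dicts, best first, with "conf" (0 to 1); they miss things now and then, are a little off and sometimes report something else, mostly with a low value. They report only what shows in the picture. A call takes as long as a camera call.
- manip.spot_in(picture, thing): "centre" ([column, row] in pixels, amid what is visible of it).
- manip.landmark_of(picture, thing): "centre" ([column, row] in pixels: a listed point, or the origin of a listed thing).
Readings, each from a call of its own:
- manip.get_time_s(): time.
- manip.get_joints(): joint angles.
- manip.get_qvel(): joint speeds.
- manip.get_joint_efforts(): joint torques, N m.
- manip.get_ee_pos(): TCP position.
- manip.get_tcp_rot(): TCP orientation.
- manip.get_contact_force(): force on the tool from outside, world axes, zero at the start.
- manip.get_torque(): the same for the moment, N m.
- manip.get_finger_gap(): opening from 0.0 (shut) to 1.0 (fully open).
- manip.get_gripper_force(): force on a finger pad.
Only numpy, scipy, OpenCV 4.12 (cv2) and the standard library are available. Lean on these libraries where they do the work, as an engineer would, in place of code of your own. Each camera call takes 0.05 s, during which the arm holds its last target. There are 200 camera calls.

## Working session

There is one attempt and no reset: what is moved stays moved. The work goes in short steps, each a Python script; the robot and the scene stay as the last script left them, time stands still between calls to the robot, and variables do not carry over. Pictures are saved under pics/ and viewed, at most 10 in all, crops included, and the job is handed in when it is done.

```bash
mkdir -p pics; ls
cat > h.py <<'E'
import numpy as np, cv2
from cell import manip
def px2ray(s,p):
    R=np.array(s["R"]);t=np.array(s["t"])
    d=R.T@np.array([(p[0]-s["cx"])/s["fx"],(p[1]-s["cy"])/s["fy"],1.]);o=-R.T@t
    return o,d/np.linalg.norm(d)
def at_z(s,p,z):
    o,d=px2ray(s,p);return o+d*(z-o[2])/d[2]
def tri(obs):
    A=0;b=0
    for s,p in obs:
        o,d=px2ray(s,p);P=np.eye(3)-np.outer(d,d);A=A+P;b=b+P@o
    return np.linalg.solve(A,b)
def proj(s,X):
    c=np.array(s["R"])@X+np.array(s["t"]);return [s["fx"]*c[0]/c[2]+s["cx"],s["fy"]*c[1]/c[2]+s["cy"]]
def save(s,n,k=1.5):
    cv2.imwrite("pics/"+n+".png",cv2.resize(s["image"][:,:,::-1],None,fx=k,fy=k))
E
python3 - <<'E'
from h import *
a=manip.snapshot("side");b=manip.snapshot("top");
i=np.vstack([a["image"],b["image"]]);cv2.imwrite("pics/a.png",i[:,:,::-1][:, :]) if 0 else (save(a,"side0"),save(b,"top0"))
for n in ["reset_unit","lip","button_left_top","button_right_top","flag_left_tip","flag_right_tip","padlock","lock_cylinder"]:
    L=[manip.landmark_of(s,n) for s in (a,b)]
    for k,l in zip("st",L): print(n,k,[(np.round(x["centre"],1).tolist(),round(x["conf"],2)) for x in l[:2]])
    if L[0] and L[1]: print("   tri",tri([(a,L[0][0]["centre"]),(b,L[1][0]["centre"])]).round(4))
print(manip.get_time_s(),manip.get_ee_pos(),manip.get_tcp_rot())
E
```

```text
pics
reset_unit s [([258.7, 202.5], 0.75), ([276.6, 178.2], 0.59)]
reset_unit t [([295.6, 216.1], 0.72), ([272.2, 199.2], 0.62)]
   tri [ 0.5034 -0.135  -0.0589]
lip s [([265.3, 178.9], 0.56)]
lip t [([274.0, 198.9], 0.78)]
   tri [ 0.5038 -0.0822  0.0794]
button_left_top s []
button_left_top t []
button_right_top s []
button_right_top t []
flag_left_tip s [([282.3, 191.6], 0.42)]
flag_left_tip t [([271.0, 227.9], 0.56)]
   tri [ 0.4527 -0.0785  0.0456]
flag_right_tip s [([283.6, 191.6], 0.66), ([277.8, 175.9], 0.56)]
flag_right_tip t []
padlock s [([258.4, 238.8], 0.74)]
padlock t [([213.7, 205.6], 0.61)]
   tri [ 0.4965  0.0411 -0.0135]
lock_cylinder s [([240.4, 176.8], 0.4)]
lock_cylinder t [([315.4, 164.7], 0.61)]
   tri [ 0.5899 -0.1753 -0.0058]
0.9 [ 0.16769361 -0.52382081  0.24231206] [2.97043672e-05 9.88029278e-01 1.54266473e-01 1.31025378e-05]
```

View pics/side0.png

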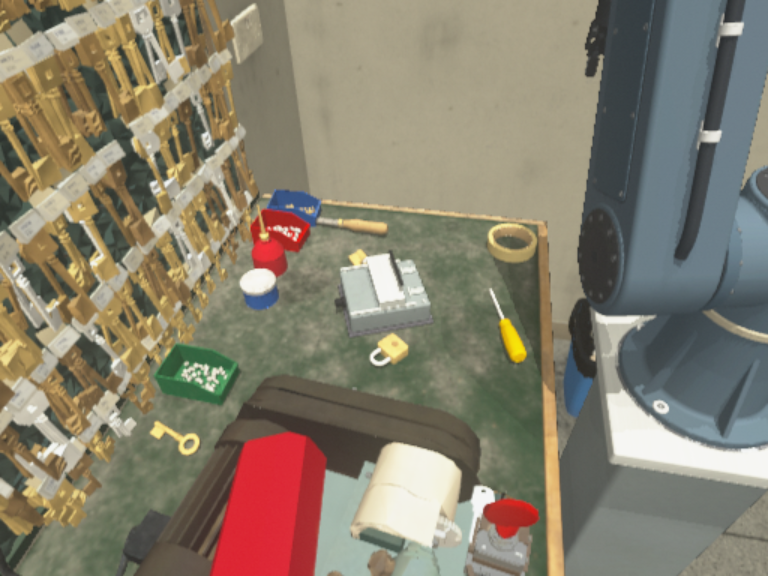

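View pics/top0.png

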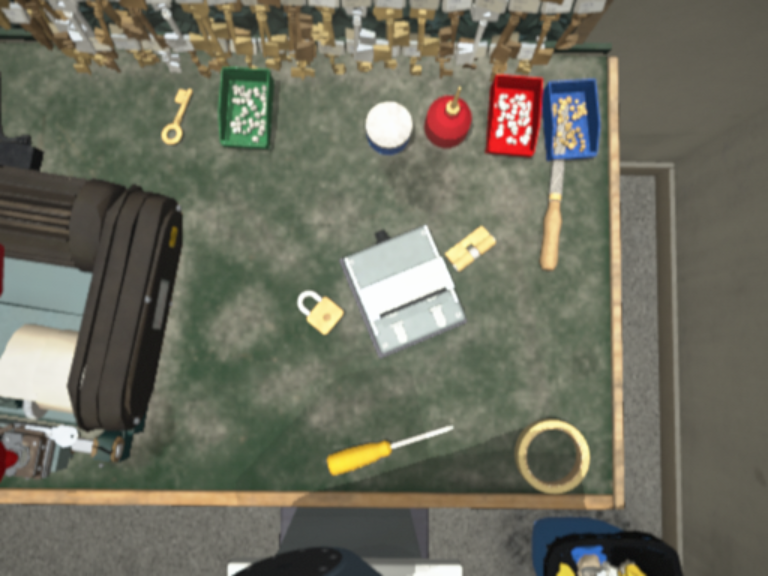

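The side view shows the unit at about (385,290) of 768x576 with the padlock at (392,348). The top view shows box corners at about (345,258), (427,226), (464,320) and (382,354), a white shutter plate with its dark lip line near (415,303), and flags at (401,331) and (438,317). Yaw is about +0.37 rad. I'll zoom in on both views.

Run:
```python
from h import *
a=manip.snapshot("side");b=manip.snapshot("top")
ca=a["image"][155:230,218:298];cb=b["image"][145:240,222:318]
f=lambda c,k:cv2.resize(c,None,fx=k,fy=k,interpolation=cv2.INTER_CUBIC)
A=f(ca,5);B=f(cb,4)
H=max(A.shape[0],B.shape[0]);o=np.zeros((H,A.shape[1]+B.shape[1],3),np.uint8)
o[:A.shape[0],:A.shape[1]]=A;o[:B.shape[0],A.shape[1]:]=B
cv2.imwrite("pics/z.png",o[:,:,::-1]);print(A.shape,B.shape)
c=[(345,258),(427,226),(464,320),(382,354)]
P=np.array([at_z(b,np.array(q)/1.5,.045) for q in c]);print(P.round(4))
print([np.linalg.norm(P[i]-P[(i+1)%4]).round(4) for i in range(4)])
```

```text
(375, 400, 3) (380, 384, 3)
[[ 0.5639  0.0058  0.045 ]
 [ 0.6096 -0.1045  0.045 ]
 [ 0.483  -0.1555  0.045 ]
 [ 0.4359 -0.046   0.045 ]]
[np.float64(0.1194), np.float64(0.1366), np.float64(0.1191), np.float64(0.1381)]
```

View pics/z.png

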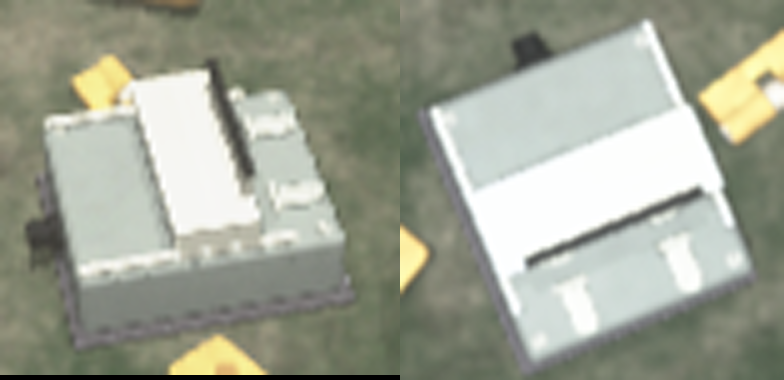

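The zoom shows the box-top corners, flag tips and plate edge clearly in both views: top corners near (432,108), (648,22), (752,268) and (527,361), and side corners near (80,277), (46,120), (343,240) and (290,97). I'll fit the unit pose and shutter value to both.

Run:
```python
from h import *
from scipy.optimize import least_squares
a=manip.snapshot("side");b=manip.snapshot("top")
T=lambda u,v:((u-400+.5)/4-.5+222,(v+.5)/4-.5+145)
S=lambda u,v:((u+.5)/5-.5+218,(v+.5)/5-.5+155)
w=.062;obs=[]
for (x,y),t,s in [((.08,w),(432,108),(80,277)),((.08,-w),(648,22),(46,120)),((-.06,-w),(752,268),(290,97)),((-.06,w),(527,361),(343,240))]:
    obs+=[(b,T(*t),x,y,.045,0),(a,S(*s),x,y,.045,0)]
fl=[(b,T(585,333),-.056,.028,.048,0),(b,T(692,290),-.056,-.028,.048,0)]
sh=[(b,T(475,190),.022,.0595,.067,1),(b,T(690,107),.022,-.0595,.067,1),(a,S(177,235),.022,.0595,.067,1),(b,T(527,263),-.022,.045,.086,1),(b,T(702,190),-.022,-.045,.086,1)]
def X(p,x,y,z,m):
    c,s=np.cos(p[2]),np.sin(p[2]);x=x+m*p[3]
    return np.array([p[0]+c*x-s*y,p[1]+s*x+c*y,z+0*p[0]])
def r(p,O): return np.concatenate([np.subtract(proj(q[0],X(p,*q[2:])),q[1]) for q in O])
for O in (obs+sh,obs[0::2]+sh[:2],obs[1::2]+sh[2:3],obs+fl+sh):
    f=least_squares(r,[.52,-.08,.37,0],args=(O,),loss="soft_l1");print(f.x.round(4));
print(r(f.x,O).reshape(-1,2).round(1).tolist())
for n in ["padlock","lock_cylinder"]:
    print(n,[at_z(b,l["centre"],0.01).round(3) for l in manip.landmark_of(b,n)[:1]])
```

```text
[ 0.5153 -0.078   0.3919  0.008 ]
[ 0.5163 -0.078   0.3938  0.0066]
[ 0.5136 -0.0753  0.3767  0.0053]
[ 0.5153 -0.0779  0.3913  0.0079]
[[-1.7, -0.5], [-1.1, 0.4], [1.1, -1.1], [-1.0, -0.2], [1.0, 1.4], [-0.3, -2.7], [-0.0, 0.9], [0.7, -0.8], [0.6, -0.2], [-0.2, 0.3], [-2.4, 0.7], [-0.1, -0.5], [-1.2, -1.3], [-0.1, 0.2], [-0.5, 1.3]]
padlock [array([0.496, 0.047, 0.01 ])]
lock_cylinder [array([ 0.585, -0.166,  0.01 ])]
```

The pose is consistent across views: origin (0.515, -0.078), yaw 0.39, shutter about 8 mm open. Next I close the fingers and push the lip, watching the force.

```bash
cat >> h.py <<'E'
YAW=.3915;O=np.array([.5155,-.078])
Q=np.array([0,np.cos(YAW/2),np.sin(YAW/2),0])
def W(x,y,z):
    c,s=np.cos(YAW),np.sin(YAW);return np.array([O[0]+c*x-s*y,O[1]+s*x+c*y,z])
def F():   # force in the unit frame
    f=np.array(manip.get_contact_force());c,s=np.cos(YAW),np.sin(YAW)
    return np.array([c*f[0]+s*f[1],-s*f[0]+c*f[1],f[2]]).round(1)
E
python3 - <<'E'
from h import *
manip.close()
manip.move_ptp(W(-.058,0,.15),Q)
manip.line_to(W(-.058,0,.0845),vel=.12)
f0=F();print("f0",f0,manip.get_finger_gap(),manip.get_time_s())
manip.line_to(W(-.03,0,.0845),vel=.06);print(F()-f0)
for x in np.arange(-.026,.031,.002):
    manip.line_to(W(x,0,.0845),vel=.04);f=F()-f0
    print(round(x,3),f,end=" ")
    if f[0]<-9: break
print(manip.get_time_s())
save(manip.snapshot("top"),"top1")
manip.line_to(W(x-.012,0,.0845),vel=.1)
manip.line_to(W(x-.03,0,.16),vel=.15)
manip.open_gripper();print(manip.get_time_s())
E
```

```text
f0 [-0.4  0.3 -0.3] 0.00024756614952644684 4.5583
[ 0.3 -0.4  0.1]
-0.026 [ 0.  -0.2 -0.3] -0.024 [ 0.2 -1.1  0.4] -0.022 [-0.7  0.2  0.1] -0.02 [0.6 0.3 0.2] -0.018 [ 0.6  0.4 -0.2] -0.016 [0.7 0.1 0.2] -0.014 [ 0.  -1.2  0.3] -0.012 [ 0.7 -0.3  0.9] -0.01 [ 0.6  0.3 -1. ] -0.008 [1.3 0.1 0. ] -0.006 [-0.5 -0.5  0.3] -0.004 [ 0.6 -0.5  1. ] -0.002 [0.4 0.2 0.7] -0.0 [ 0.9 -0.8  0.3] 0.002 [-0.4  0.   0.1] 0.004 [ 0.7 -0.5  0.2] 0.006 [0.1 0.  0.2] 0.008 [ 0.1 -0.9  0.3] 0.01 [ 0.3 -0.4  0.2] 0.012 [0.4 1.1 0.3] 0.014 [ 1.2 -0.9  0.4] 0.016 [0.5 0.1 1.1] 0.018 [0.  0.2 0.3] 0.02 [ 1.3 -0.4  0.4] 0.022 [-2.9 -0.7  3.1] 0.024 [-14.9  -2.1   8.6] 11.675
13.4417
```

The end stop was felt at x=0.0225 against 0.022 predicted. Now I'll measure the uncovered buttons.

Run:
```python
from h import *
manip.move_ptp(W(-.12,-.16,.2),Q)
a=manip.snapshot("side");b=manip.snapshot("top")
for n in ["lip","button_left_top","button_right_top","flag_left_tip","flag_right_tip"]:
    L=[manip.landmark_of(s,n) for s in (a,b)]
    for k,l in zip("st",L): print(n,k,[(np.round(x["centre"],1).tolist(),round(x["conf"],2)) for x in l[:2]])
    if L[0] and L[1]: print("   tri",tri([(a,L[0][0]["centre"]),(b,L[1][0]["centre"])]).round(4))
print("pred",[W(0,y,.059).round(4) for y in(.028,-.028)],[np.round(proj(s,W(0,y,.059)),1).tolist() for s in (a,b) for y in (.028,-.028)])
ca=a["image"][155:230,218:298];cb=b["image"][145:240,222:318]
f=lambda c,k:cv2.resize(c,None,fx=k,fy=k,interpolation=cv2.INTER_CUBIC)
A=f(ca,5);B=f(cb,4)
o=np.zeros((380,784,3),np.uint8);o[:375,:400]=A;o[:,400:]=B
cv2.imwrite("pics/z2.png",o[:,:,::-1]);print(manip.get_time_s())
np.save("a.npy",a["image"]);np.save("b.npy",b["image"])
```

```text
lip s [([250.4, 177.9], 0.56)]
lip t [([265.9, 180.2], 0.84), ([313.2, 167.1], 0.22)]
   tri [ 0.5389 -0.0655  0.092 ]
button_left_top s [([265.1, 188.1], 0.46), ([256.2, 237.7], 0.46)]
button_left_top t [([259.8, 198.9], 0.43)]
   tri [ 0.5017 -0.0552  0.0723]
button_right_top s [([257.9, 181.4], 0.62)]
button_right_top t [([285.9, 189.5], 0.51)]
   tri [ 0.5271 -0.1082  0.0444]
flag_left_tip s [([261.1, 200.6], 0.67), ([283.6, 192.3], 0.5)]
flag_left_tip t [([271.6, 228.2], 0.55)]
   tri [ 0.48   -0.0759  0.0114]
flag_right_tip s [([280.1, 176.2], 0.5)]
flag_right_tip t [([296.0, 217.3], 0.54)]
   tri [ 0.4702 -0.1279  0.0547]
pred [array([ 0.5048, -0.0521,  0.059 ]), array([ 0.5262, -0.1039,  0.059 ])] [[261.0, 192.3], [256.6, 178.3], [258.4, 201.2], [284.6, 190.9]]
14.8583
```

View pics/z2.png

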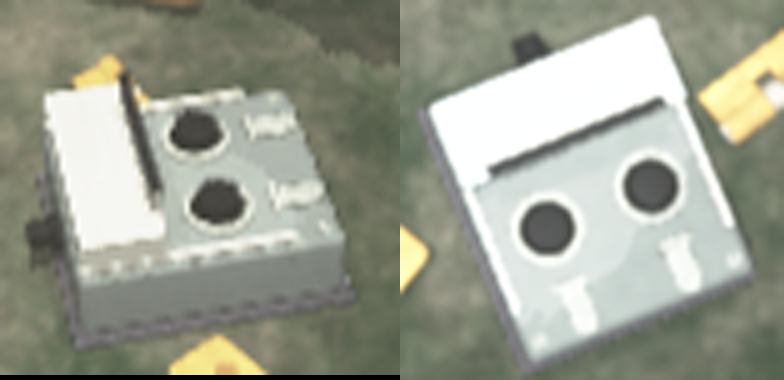

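The shutter is fully open, with black caps in the crop at (548,228) and (651,186) in the top view and (196,131) and (218,201) in the side view. These are close to the prediction. I'll refine with dark-blob centroids.

Run:
```python
from h import *
a=manip.snapshot("side");b=manip.snapshot("top");C={}
for k,s in (("s",a),("t",b)):
    g=cv2.cvtColor(s["image"],cv2.COLOR_RGB2GRAY).astype(float)
    for n,y in (("L",.028),("R",-.028)):
        c=np.array(proj(s,W(0,y,.057)));u0,v0=np.round(c).astype(int);r=9 if k=="t" else 7
        w=g[v0-r:v0+r+1,u0-r:u0+r+1];V,U=np.mgrid[v0-r:v0+r+1,u0-r:u0+r+1]
        m=np.clip((130-w)/70,0,1)*(np.hypot(U-c[0],V-c[1])<r-.5)
        C[k,n]=((U*m).sum()/m.sum(),(V*m).sum()/m.sum(),m.sum());print(k,n,np.round(C[k,n],2),c.round(2))
P={n:at_z(b,C["t",n][:2],.0575) for n in "LR"};S={n:at_z(a,C["s",n][:2],.056) for n in "LR"}
for D in (P,S):
    d=D["L"]-D["R"];mid=(D["L"]+D["R"])/2;e=mid[:2]-O;c,s=np.cos(YAW),np.sin(YAW)
    print(mid.round(4),"sep",np.linalg.norm(d).round(4),"yaw",np.arctan2(-d[0],d[1]).round(3),"off unit",(c*e[0]+s*e[1]).round(4),(-s*e[0]+c*e[1]).round(4))
print("tri",{n:tri([(b,C["t",n][:2]),(a,C["s",n][:2])]).round(4) for n in "LR"})
```

```text
s L [260.98 195.14  56.63] [260.96 192.89]
s R [256.5  180.71  53.54] [256.64 178.89]
t L [258.42 201.65  77.33] [258.39 201.31]
t R [284.31 191.17  79.3 ] [284.51 191.03]
[ 0.515  -0.0778  0.0575] sep 0.0557 yaw 0.401 off unit -0.0004 0.0004
[ 0.5144 -0.0713  0.056 ] sep 0.0571 yaw 0.394 off unit 0.0016 0.0066
tri {'L': array([ 0.5048, -0.0524,  0.0487]), 'R': array([ 0.5266, -0.1041,  0.0502])}
```

```bash
cat >> h.py <<'E'
YAW=.395;Q=np.array([0,np.cos(YAW/2),np.sin(YAW/2),0])
def M():   # moment in the unit frame
    f=np.array(manip.get_torque());c,s=np.cos(YAW),np.sin(YAW)
    return np.array([c*f[0]+s*f[1],-s*f[0]+c*f[1],f[2]])
def FM(n=5):
    return np.mean([np.r_[F(),M()] for _ in range(n)],0)
E
python3 - <<'E'
from h import *
Y=.0005
manip.move_ptp(W(0,Y,.12),Q)
manip.line_to(W(0,Y,.066),vel=.12)
f0=FM();np.save("f0.npy",f0);t=manip.get_time_s();print(f0.round(2),t);FM();print("dt",manip.get_time_s()-t)
for z in np.arange(.064,.0375,-.001):
    manip.line_to(W(0,Y,z),vel=.02);f=FM()-f0
    print(round(z,4),f[:3].round(1),f[3:].round(2))
    if f[2]>2.0: break
print(manip.get_ee_pos(),manip.get_time_s())
E
```

```text
[ 0.3  -0.4   0.8  -0.03 -0.03 -0.01] 16.425
dt 0.0
0.064 [-0.7  0.5 -1.3] [ 0.03  0.08 -0.06]
0.063 [-0.6  0.2 -0.9] [ 0.01  0.04 -0.  ]
0.062 [-1.3  0.9 -0.6] [ 0.02  0.   -0.01]
0.061 [-0.2  0.6 -0.7] [-0.02  0.01  0.02]
0.06 [ 0.   0.3 -1.1] [0.05 0.02 0.  ]
0.059 [-0.5  0.7 -0.4] [ 0.04  0.05 -0.03]
0.058 [-1.4 -0.5 -1.3] [-0.02  0.04  0.02]
0.057 [-0.3  0.1 -0.4] [-0.01  0.02 -0.04]
0.056 [-0.4 -0.6 -1.1] [ 0.03  0.05 -0.01]
0.055 [-1.1  0.1 -0.2] [0.04 0.07 0.02]
0.054 [ 0.2  0.7 -1. ] [0.05 0.06 0.  ]
0.053 [-1.1  0.1 -0.9] [-0.    0.07  0.03]
0.052 [ 0.4  0.3 -0.6] [-0.02  0.02  0.01]
0.051 [-0.9  0.6 -0.5] [0.05 0.02 0.06]
0.05 [-0.4  0.  -1.2] [ 0.07 -0.    0.  ]
0.049 [ 0.6  0.1 -0.6] [ 0.06 -0.04 -0.02]
0.048 [ 0.  -0.4 -0.6] [0.07 0.03 0.02]
0.047 [-0.8 -0.1 -1.4] [-0.    0.08  0.02]
0.046 [-3.6  2.8 11.9] [0.39 0.63 0.04]
[ 0.51538736 -0.07756148  0.04680275] 21.175
```

Contact came at TCP z=0.0468, which matches the collar tops with the open fingertips 2 mm above the TCP. The caps sit between the fingers untouched. The open gap overshoots the caps by 2 mm per side, so I'll pinch both caps from outside and carry them down.

Run:
```python
from h import *
f0=np.load("f0.npy");f0[:3]+=[-.5,.2,-.8]
Y=.0005
manip.line_to(W(0,Y,.0562),vel=.05)
manip.close();g=manip.get_finger_gap()
print("gap",g,manip.get_gripper_force(),(FM()-f0).round(2),manip.get_time_s())
if g<.8: manip.open_gripper();raise SystemExit
for i in range(6):
    f=FM()-f0
    if abs(f[1])<4: break
    Y+=.0003*np.sign(f[1]);manip.line_to(W(0,Y,.0562),vel=.02);print(Y,(FM()-f0).round(1)[:3],manip.get_finger_gap())
a=manip.snapshot("side");save(a,"side2") 
print(Y,manip.get_ee_pos(),manip.get_time_s())
```

```text
gap 0.0016357576114888603 4.142803662762162 [ 1.6  -1.2   8.7  -0.1  -0.03  0.  ] 22.325
```

The tip overlap of under 2 mm was too little and the fingers rode over the caps. I'll check the state and pinch about 1 mm lower.

Run:
```python
from h import *
f0=np.load("f0.npy");f0[:3]+=[-.5,.2,-.8]
print(manip.get_finger_gap(),(FM()-f0).round(2),manip.get_ee_pos(),manip.get_time_s())
for z in (.0552,.0543):
    manip.line_to(W(0,.0005,z),vel=.03)
    manip.close();g=manip.get_finger_gap()
    print(z,"gap",g,manip.get_gripper_force(),(FM()-f0).round(2),manip.get_ee_pos().round(4),manip.get_time_s())
    if g>.5: break
    manip.open_gripper()
save(manip.snapshot("side"),"side2")
```

```text
0.10189879187114746 [-0.7  -3.6   4.4  -0.62  0.2   0.07] [ 0.51550739 -0.07784141  0.05619606] 22.55
0.0552 gap 0.10331531332469122 61.593655998091066 [-4.7  -0.6  18.5  -0.16  0.97  0.08] [ 0.5155 -0.0779  0.0561] 23.0167
0.0543 gap 0.1014410135701867 66.55719356553163 [-8.9   1.2  30.8   0.31  1.63  0.09] [ 0.5156 -0.0779  0.056 ] 23.7
```

Run:
```python
from h import *
a=manip.snapshot("side");b=manip.snapshot("top")
print(manip.get_finger_gap(),manip.get_gripper_force())
f=lambda c,k:cv2.resize(c,None,fx=k,fy=k,interpolation=cv2.INTER_CUBIC)
A=f(a["image"][140:230,218:298],5);B=f(b["image"][145:240,222:318],4)
o=np.zeros((450,784,3),np.uint8);o[:450,:400]=A;o[:380,400:]=B
cv2.imwrite("pics/z3.png",o[:,:,::-1]);print(manip.get_time_s())
```

```text
0.10563935685728863 66.55798644085735
24.0667
```

View pics/z3.png

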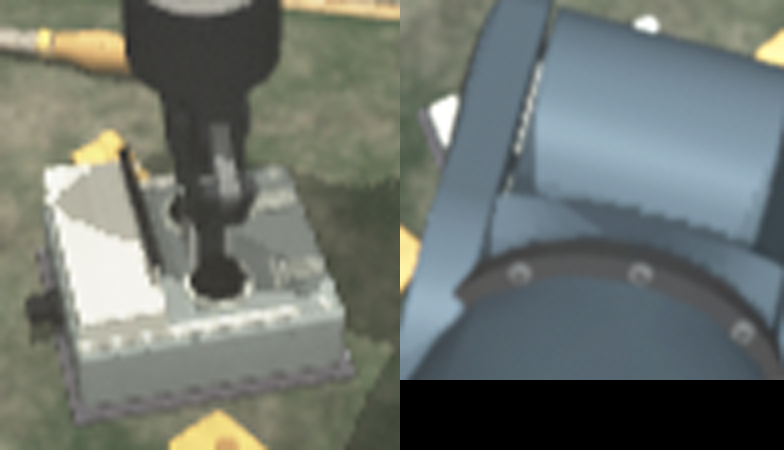

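The fingertips are now shut-in between the two collars, with the opening stroke stalled against the collars at a gap of about 9 mm. The flags look flat. This suggests a better way: let the opening stroke press each finger's back against the inner side of a cap, which is self-centring with clearance, and carry the caps down. I'll raise in steps and read the gap.

Run:
```python
from h import *
f0=np.load("f0.npy");f0[:3]+=[-.5,.2,-.8]
def st(z): print(z,"gap",round(manip.get_finger_gap(),3),round(manip.get_gripper_force(),1),(FM()-f0).round(2)[:4],round(manip.get_ee_pos()[2],4),round(manip.get_time_s(),2))
for z in (.0590,.0615,.064,.066):
    manip.line_to(W(0,.0005,z),vel=.04);manip.hold(.05);st(z)
    if manip.get_finger_gap()>.6: raise SystemExit
for z in (.064,.062,.060,.0592):
    manip.line_to(W(0,.0005,z),vel=.04);st(z)
a=manip.snapshot("side")
print([np.round(proj(a,W(0,y,zz)),1).tolist() for y,zz in((.01,.045),(.0,.045),(.028,.059))])
cv2.imwrite("pics/z4.png",cv2.resize(a["image"][140:230,208:308],None,fx=6,fy=6,interpolation=cv2.INTER_CUBIC)[:,:,::-1])
```

```text
0.059 gap 0.11 57.1 [  1.6   -8.6  -12.7   -1.46] 0.0577 24.38
0.0615 gap 0.163 52.7 [-5.5  -6.7  -3.4  -1.07] 0.0604 24.68
0.064 gap 0.261 60.3 [-6.5  -9.3  -4.6  -1.64] 0.0631 24.98
0.066 gap 0.266 59.3 [  0.   -13.8  -24.9   -2.38] 0.0637 25.28
0.064 gap 0.267 65.4 [-6.   -8.9  -2.8  -1.54] 0.0631 25.53
0.062 gap 0.265 67.1 [-8.5  -7.9   3.6  -1.23] 0.0614 25.78
0.06 gap 0.27 71.9 [-8.9  -5.9   7.4  -1.08] 0.0599 26.03
0.0592 gap 0.27 77.2 [-12.7   -4.2   19.8   -0.76] 0.0598 26.28
[[259.6, 191.6], [258.8, 189.1], [261.0, 192.3]]
```

View pics/z4.png

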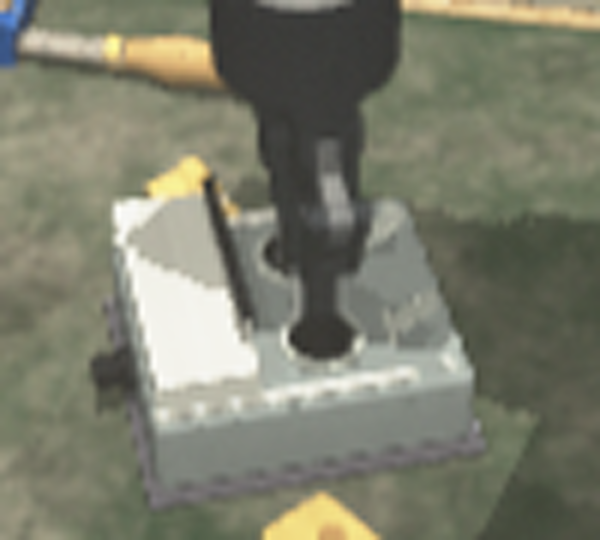

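The fingers stall on the inner sides of the caps at gap 0.27, and friction is ample, over 25 N. This time they caught too low, leaving only 4 mm of travel. I'll close, regrip about 3.5 mm higher and press.

Run:
```python
from h import *
f0=np.load("f0.npy");f0[:3]+=[-.5,.2,-.8]
Y=-.0003
def st(z): print(z,"gap",round(manip.get_finger_gap(),3),round(manip.get_gripper_force(),1),(FM()-f0).round(2)[:4],round(manip.get_ee_pos()[2],4),round(manip.get_time_s(),2))
manip.line_to(W(0,Y,.061),vel=.04)
manip.close();st("closed")
manip.line_to(W(0,Y,.0672),vel=.06);manip.hold(.1);st("up")
if manip.get_finger_gap()>.1: raise SystemExit
manip.open_gripper();st("opened")
if not .2<manip.get_finger_gap()<.5: raise SystemExit
for z in (.064,.0615,.0597,.0593):
    manip.line_to(W(0,Y,z),vel=.04);st(z)
a=manip.snapshot("side")
for n in ("flag_left_tip","flag_right_tip"): print(n,[(np.round(x["centre"],1).tolist(),round(x["conf"],2)) for x in manip.landmark_of(a,n)[:2]])
print([np.round(proj(a,W(x,y,z)),1).tolist() for y in (.028,-.028) for x,z in((-.056,.048),(-.03,.073))])
cv2.imwrite("pics/z5.png",cv2.resize(a["image"][140:230,208:308],None,fx=6,fy=6,interpolation=cv2.INTER_CUBIC)[:,:,::-1])
```

```text
closed gap 0.266 70.6 [-6.4  -2.4   4.   -0.41] 0.0605 26.8
up gap 0.028 0.0 [ 0.4  -0.3   0.2   0.01] 0.0669 27.15
opened gap 0.293 52.3 [ 3.1   2.2  -7.1   0.34] 0.0668 27.51
0.064 gap 0.298 55.4 [0.3  5.4  2.7  1.04] 0.0641 27.76
0.0615 gap 0.293 55.9 [-0.2   6.2   5.9   1.05] 0.0618 28.01
0.0597 gap 0.291 56.2 [-0.6   6.4   7.3   1.08] 0.0601 28.26
0.0593 gap 0.297 56.7 [-0.4   6.3   8.6   1.16] 0.0598 28.51
flag_left_tip [([277.6, 187.0], 0.52)]
flag_right_tip []
[[282.0, 192.2], [272.4, 186.6], [276.8, 178.4], [267.5, 172.7]]
```

View pics/z5.png

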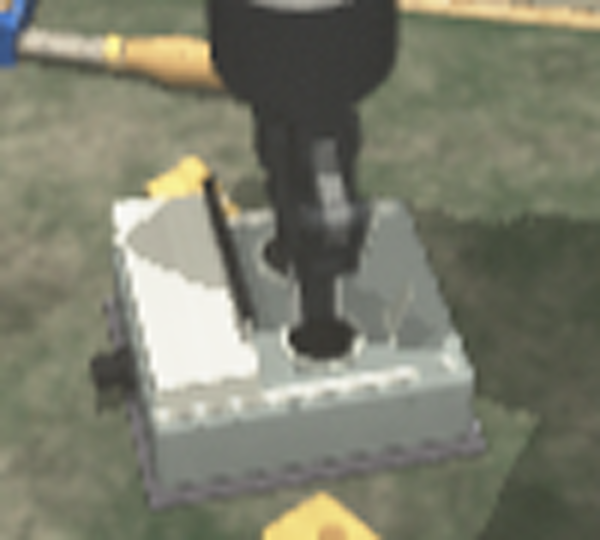

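The left flag is at (390,345)→(408,288), nearly upright but short of the predicted upright tip at (386,280). I'll press a little further.

Run:
```python
from h import *
f0=np.load("f0.npy");f0[:3]+=[-.5,.2,-.8]
Y=-.0003
def st(z): print(z,"gap",round(manip.get_finger_gap(),3),round(manip.get_gripper_force(),1),(FM()-f0).round(2)[:4],round(manip.get_ee_pos()[2],4),round(manip.get_time_s(),2))
for z in (.0588,.0582,.0576):
    manip.line_to(W(0,Y,z),vel=.02);st(z)
    a=manip.snapshot("side")
    print("flagL",[(np.round(x["centre"],1).tolist(),round(x["conf"],2)) for x in manip.landmark_of(a,"flag_left_tip")[:2]])
print(np.round(proj(a,W(-.03,.028,.047)),1))
cv2.imwrite("pics/z6.png",cv2.resize(a["image"][140:230,208:308],None,fx=6,fy=6,interpolation=cv2.INTER_CUBIC)[:,:,::-1])
```

```text
0.0588 gap 0.296 60.4 [-3.2   8.3  14.    1.34] 0.0597 28.91
flagL [([280.8, 186.6], 0.41)]
0.0582 gap 0.294 64.7 [-5.9  10.   23.5   1.64] 0.0597 29.26
flagL [([277.3, 187.4], 0.36)]
0.0576 gap 0.294 69.1 [-8.  11.6 31.7  1.9] 0.0596 29.61
flagL [([279.5, 185.8], 0.44)]
[272.3 193.9]
```

View pics/z6.png

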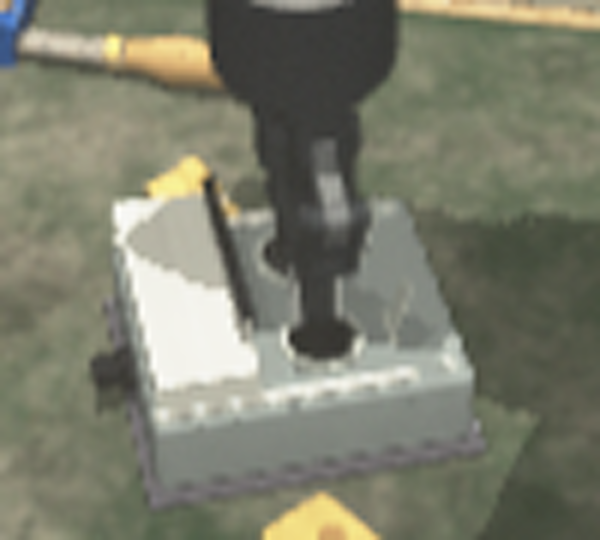

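The fingers bottomed on the collars at z=0.0597 with the flag at about 73°, because about 1 mm slipped at the start. I'll regrip 1.2 mm higher and press again.

Run:
```python
from h import *
f0=np.load("f0.npy");f0[:3]+=[-.5,.2,-.8]
Y=0.
def st(z): print(z,"gap",round(manip.get_finger_gap(),3),round(manip.get_gripper_force(),1),(FM()-f0).round(2)[:4],round(manip.get_ee_pos()[2],4),round(manip.get_time_s(),2))
manip.line_to(W(0,Y,.061),vel=.06)
manip.close();manip.hold(.2);st("closed")
if manip.get_finger_gap()>.1: raise SystemExit
manip.line_to(W(0,Y,.0684),vel=.06);st("up")
manip.open_gripper();st("opened")
if not .2<manip.get_finger_gap()<.5: raise SystemExit
for z in (.064,.0605,.059,.0584):
    manip.line_to(W(0,Y,z),vel=.05);st(z)
a=manip.snapshot("side")
cv2.imwrite("pics/z7.png",cv2.resize(a["image"][140:230,208:308],None,fx=6,fy=6,interpolation=cv2.INTER_CUBIC)[:,:,::-1])
```

```text
closed gap 0.28 36.0 [-0.5   4.7   6.3   0.68] 0.0614 30.38
```

Run:
```python
from h import *
f0=np.load("f0.npy");f0[:3]+=[-.5,.2,-.8]
Y=0.
def st(z): print(z,"gap",round(manip.get_finger_gap(),3),round(manip.get_gripper_force(),1),(FM()-f0).round(2)[:4],round(manip.get_ee_pos()[2],4),round(manip.get_time_s(),2))
manip.line_to(W(0,Y,.0684),vel=.05);st("up")
if manip.get_finger_gap()>.15: raise SystemExit
manip.open_gripper();st("opened")
if not .2<manip.get_finger_gap()<.5: raise SystemExit
for z in (.064,.0605,.059,.0584):
    manip.line_to(W(0,Y,z),vel=.05);st(z)
a=manip.snapshot("side")
cv2.imwrite("pics/z7.png",cv2.resize(a["image"][140:230,208:308],None,fx=6,fy=6,interpolation=cv2.INTER_CUBIC)[:,:,::-1])
```

```text
up gap -0.005 0.0 [ 0.2 -0.2  0.3  0. ] 0.0689 30.68
opened gap 1.001 0.0 [ 0.3   0.2  -0.4   0.04] 0.0684 31.46
```

The fingers rode over at 0.0689 because the arm had not settled. I'll retry at 0.0681 settled, falling back lower automatically.

Run:
```python
from h import *
f0=np.load("f0.npy");f0[:3]+=[-.5,.2,-.8]
Y=0.
def st(z): print(z,"gap",round(manip.get_finger_gap(),3),round(manip.get_gripper_force(),1),(FM()-f0).round(2)[:4],round(manip.get_ee_pos()[2],4),round(manip.get_time_s(),2))
for z0 in (.0681,.0676):
    manip.line_to(W(0,Y,.072),vel=.06)
    manip.close()
    manip.line_to(W(0,Y,z0),vel=.03);manip.hold(.1);st("at")
    manip.open_gripper();st("opened")
    if manip.get_finger_gap()<.5: break
else: raise SystemExit
for z in (.061,.0584):
    manip.line_to(W(0,Y,z),vel=.05);st(z)
a=manip.snapshot("side")
cv2.imwrite("pics/z7.png",cv2.resize(a["image"][140:230,208:308],None,fx=6,fy=6,interpolation=cv2.INTER_CUBIC)[:,:,::-1])
```

```text
at gap 0.003 0.0 [0.4  0.3  0.4  0.05] 0.068 32.86
opened gap 1.002 0.0 [-0.3  -0.1   0.4   0.07] 0.0681 33.64
at gap -0.001 0.0 [ 0.6  -0.4  -0.1   0.05] 0.0676 35.06
opened gap 1.005 0.0 [ 0.7 -0.3  0.6 -0. ] 0.0676 35.84
```

Time is short at 35.8 s, so before the last attempt I'll measure offline, from the saved frames, how far the flag stood in the 0.0668 grip.

Run:
```python
from h import *
a=manip.snapshot("side");flat=np.load("a.npy")
c0,r0,w,h=262,165,30,40
z6=cv2.imread("pics/z6.png")  # crop 140,208, x6
def up(img): return cv2.resize(img[r0:r0+h,c0:c0+w],None,fx=12,fy=12,interpolation=cv2.INTER_CUBIC)[:,:,::-1].copy()
def upz(): return cv2.resize(z6[(r0-140)*6:(r0-140+h)*6,(c0-208)*6:(c0-208+w)*6],None,fx=2,fy=2)
def ov(im,th,col,dv=0.):
    for y0 in (.028,-.028):
        P=[W(-.03-.026*np.cos(th)*k,y0+s*.006,.047+.026*np.sin(th)*k) for k,s in((0,-1),(0,1),(1,1),(1,-1))]
        q=np.array([[(p[0]+.5-c0)*12,(p[1]+.5+dv-r0)*12] for p in (proj(a,X) for X in P)]).astype(np.int32)
        cv2.polylines(im,[q],True,col,1)
# calibrate the row offset on the flat flags
A=up(flat);ov(A,0,(0,0,255));ov(A,0,(0,255,0),1.4)
B=upz();C=upz()
for d,col in((70,(0,0,255)),(90,(0,255,0))): ov(C,np.radians(d),col,1.4)
o=np.hstack([A,B,C]);o=cv2.resize(o,None,fx=790/o.shape[1],fy=790/o.shape[1],interpolation=cv2.INTER_AREA);cv2.imwrite("pics/f.png",o);print(o.shape,manip.get_time_s())
```

```text
(351, 790, 3) 35.8917
```

View pics/f.png

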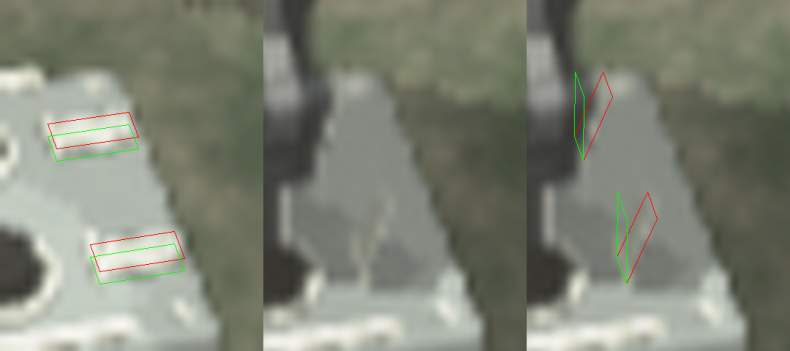

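The flag stood at only about 70° (≈5.4 mm), because the opening swing preloads upward. The closing swing preloads downward and the fingers are already open, so I'll pinch from outside, about 1.3 mm deeper than the first try.

Run:
```python
from h import *
f0=np.load("f0.npy");f0[:3]+=[-.5,.2,-.8]
Y=0.0002
def st(z): print(z,"gap",round(manip.get_finger_gap(),3),round(manip.get_gripper_force(),1),(FM()-f0).round(2)[:4],round(manip.get_ee_pos()[2],4),round(manip.get_time_s(),2))
manip.line_to(W(0,Y,.0549),vel=.06);manip.hold(.08);st("at")
if (FM()-f0)[2]>3: print("touch")
manip.close();st("closed")
if manip.get_finger_gap()<.6: raise SystemExit
for z in (.0485,.0470): manip.line_to(W(0,Y,z),vel=.06);st(z)
a=manip.snapshot("side")
z=cv2.resize(a["image"][155:205,248:298],None,fx=10,fy=10,interpolation=cv2.INTER_CUBIC)[:,:,::-1]
cv2.imwrite("pics/z8.png",z)
```

```text
at gap 1.002 0.0 [ 0.4   0.8  -0.3   0.01] 0.0548 36.33
closed gap 0.865 64.1 [-0.5  -0.2   2.7   0.09] 0.0552 36.61
0.0485 gap 0.865 83.7 [-12.9    7.7   42.     1.47] 0.0511 36.87
0.047 gap 0.866 95.0 [-18.8   11.1   63.9    2.23] 0.051 37.12
```

View pics/z8.png

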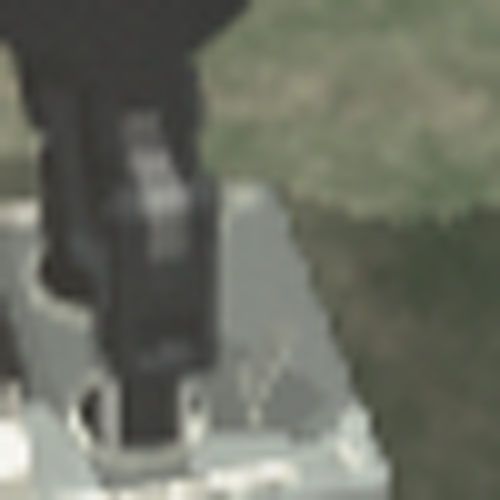

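The outside pinch reaches less (flag about 60°), so the inner grip is better. About 7 s remain, so I'll run the inner grip at its known-good height with a fast descent and firmer push, then hold, release and retreat.

Run:
```python
from h import *
f0=np.load("f0.npy");f0[:3]+=[-.5,.2,-.8]
Y=-.0003
def st(z): print(z,"gap",round(manip.get_finger_gap(),3),round(manip.get_gripper_force(),1),(FM()-f0).round(2)[:4],round(manip.get_ee_pos()[2],4),round(manip.get_time_s(),2))
manip.line_to(W(0,Y,.072),vel=.15)
manip.close()
manip.line_to(W(0,Y,.0672),vel=.06);manip.hold(.1);st("at")
manip.open_gripper();st("opened")
ok=manip.get_finger_gap()<.5
if ok:
    manip.line_to(W(0,Y,.0570),vel=.15);st("down")
    manip.hold(3.05)
    a=manip.snapshot("side");np.save("press.npy",a["image"]);st("held")
    manip.line_to(W(0,Y,.061),vel=.15)
    manip.close();manip.hold(.1);st("rel")
    manip.line_to(W(0,Y,.0672),vel=.05)
    manip.line_to(W(-.01,Y,.12),vel=.2)
st("end")
```

```text
at gap 0.003 0.0 [-0.1  0.4  0.3  0.1] 0.0671 38.26
opened gap 0.299 53.0 [ 2.5   2.7  -3.7   0.57] 0.067 38.63
down gap 0.312 83.8 [-8.9  11.7  37.6   2.07] 0.0595 38.88
held gap 0.308 83.7 [-9.8  11.4  37.1   2.07] 0.0595 41.98
rel gap 0.308 71.2 [0.6  5.8  6.7  1.01] 0.0614 42.55
end gap -0.0 0.0 [-0.3   0.2   0.1   0.02] 0.1204 43.24
```

```bash
python3 -c "
from cell import manip
print(manip.hand_in())"
```

```text
the job is handed in; nothing more can be done
None
```

I handed the job in, but I couldn't confirm that both buttons went all the way down: the shutter was pushed to its end stop, and both buttons were pressed together and held for 3 s at the lowest point the fingers could reach (final flag angle unchecked; about 70° on an earlier press with the same grip), then released with the arm clear at 43.2 s; earlier tries also briefly pressed the buttons several times.

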